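Check a planter corner with the square

ROBOT

A 7-joint arm with a two-finger parallel gripper is mounted at the origin on the work surface. World frame = base frame: x ahead of the robot, y to its left, z up, the work surface at z = 0. Lengths are in m, angles in rad, forces in N, time in s.
With the tool pointing down it reaches from about 0.4 to 0.875 m from the base axis. Payload 19.3 kg.
Tool frame: the origin (TCP) lies midway between the tips of the shut fingers; the grasp point (between the pads) lies 19 mm behind it; x points along the fingers, y is the direction in which the jaws open and shut, and the axes are right-handed (so a half turn about x gives the same grasp; the last joint's range is limited). The gripper opens to 85 mm and grips with 20 to 120 N. Pads are 22 mm wide; open, the fingers measure 114 mm over their backs; the gripper's body (76 mm by 85 mm) begins 54 mm behind the grasp point. The pads swing forward as they close: fully open they stand 13 mm farther back than shut.
Start: joints at [1.204, 0.521, -0.036, 1.599, 0.021, 1.021, -0.113], TCP at [0.183, -0.598, 0.231] pointing down, gripper open.
Joint ranges: [-2.91, 2.91], [-0.3, 2.13], [-1.5, 1.42], [0.17, 2.43], [-1.26, 4.41], [0.16, 1.93], [-2.52, 2.52]. Speed limits (rad/s): [1.89, 1.89, 2.39, 2.39, 3.01, 3.01, 3.01].

INTERFACE

Orientations are given as [roll, pitch, yaw] about the fixed x, y, z axes, in that order (R = Rz(yaw) Ry(pitch) Rx(roll)).
In Python, from workcell import telemetry, vision, workorder gives the robot as it stands. The module is installed in compiled form; this text tells all that it offers.
- The arm moves only by the tool play_rows, never from a script. Its argument "deltas" is a list of rows, each a list of 7 numbers: the shift along the world's x, y, z in mm, then the turn, a rotation vector about the world's x, y, z in degrees, then the finger opening in mm, from 0 to 85.4. In form: [[x, y, z, wx, wy, wz, jaw], ...]. A call has 1 to 8 rows; each row shifts and turns the commanded pose from where the row before left it; what a row does not reach is not made up. A row lasts 1/8 s, in which the tool goes at most 62.5 mm and 10.7 degrees, less where a joint would pass 70% of its speed; a pose out of reach is approached as far as the arm can. A call with a gripper value outside its range is refused whole. The fingers move at their own pace and stop on an object; "grip_force" is the grip in N (left out, the last holds). Time passes only in rows, so rows that do not move let the fingers close. It gives the time, the measured TCP pose, the force and the opening at its end, in the units of the state.
- telemetry.observe(): the state, without advancing time (a new reading comes with each control period).
- vision.grab_frame(name): name is "scene" or "top" or "wrist"; returns the picture (400x640x3 uint8, red, green, blue); there is no depth.
- vision.camera_info(name): a dict with "mtx" (3x3 intrinsics, pixels), "k1" (the pictures are not rectified: a ray, as slopes to the right and down, at radius r is drawn at 1 + k1 r^2 times it, then the intrinsics apply), "rvec" (rotation vector, rad) and "tvec" (3), from world to camera coordinates, as OpenCV has them. Camera axes: x right, y down, z forward; pixel columns grow to the right and rows downward; lengths in m; the calibration is good to about 2 mm. A picture is of the moment at which its call begins: read the wrist's pose just before it. camera_info takes no time and is no camera call; for the wrist camera it gives the pose at the moment of the call.
- workorder.job_done(): hands the job in, once; it reports no verdict.
The state is a dict: "clock": time; "qpos": joint angles; "qd": joint speeds; "joint_efforts": joint torques, N m; "position": TCP position; "tool_rot": TCP orientation; "force": force on the tool from outside, world axes, zero at the start; "moment": the same for the moment, N m; "grip_width": finger opening in m.
Only numpy, scipy, OpenCV 4.12 (cv2) and the standard library are available. Lean on these libraries where they do the work, as an engineer would, in place of code of your own. Each camera call takes 0.05 s, during which the arm holds its last target. There are 200 camera calls.

TASK

A small wooden planter is being built: its plywood floor carries two side boards that meet in a corner. Pick up the right-angle square by its orange grip, place it on the planter's floor inside that corner, and press it firmly against both boards at once for a moment so that it lies flush along both with no gap. Then let go and leave it seated there; leave the blue-gripped mitre gauge where it lies.

Things in the scene. Friction and masses are not known exactly. Their poses are not given: they have to be found in the camera images.
- square_grip (a point): Loose aluminium right-angle square lying flat, 0.3 kg: an L 18 mm thick, legs 30 mm wide. Checking (outer) edges at y = -44 and x = -44 mm, each reaching to +86; their corner is notched 12 mm. Upright orange grip 22 mm thick, 44 mm long along the L's diagonal (x+y), 18 to 92 mm above the underside; this point is on its axis, 66 mm above the underside. z up.
- long_board: Longer, darker side board of the fixed planter. Origin: inside corner of both boards on top of the 10 mm plywood floor (10 mm above the table). x along this board's inside face (y = 0, x = 0 to 190 mm), y along the short board, z up; inside is +x +y. Board 15 mm thick, 40 mm high. The floor reaches x = 190, y = 155 mm, open on those sides.
- short_board: Shorter, paler side board of the planter, fixed, at a right angle to the long one. Same origin and axes. Inside face x = 0, from y = 0 to 155 mm; 15 mm thick, 40 mm high. With the square seated flush its grip point is at x = 44, y = 44, z = 66 mm in this frame, its axes parallel to these.
- mitre_grip (a point): Bystander, not to be moved: dark steel mitre gauge, two bars meeting at 45 degrees, lying flat, with an upright blue grip of the same size as the square's. The point is on the grip's axis, 66 mm above the table; the gauge reaches at most 85 mm sideways from it.
Mind the look-alikes: they are no part of the job. What is shaped like the part that bears square_grip but purple is not meant.

How it is judged:
On the way:
1. the square stands in the planter's corner and is pressed against both boards at once (contact force between square and long_board above 1 N and contact force between square and short_board above 1 N and x of square_grip in the frame of long_board between 0.034 and 0.054 m and y of square_grip in the frame of long_board between 0.034 and 0.054 m and z of square_grip in the frame of long_board between 0.056 and 0.076 m and angle between the x axis of square_grip and the x axis of long_board, either way round below 0.175 rad and angle between square_grip's own z axis and vertical below 0.175 rad), for 0.2 s.
At the end, for the whole second after the job is handed in: The square was pressed against both boards at once (over 1 N on each, for 0.2 s) and now rests released on the planter's floor in the corner: its grip within 10 mm of the flush place along each board and in height, its edges within 10 degrees of the boards, upright within 10 degrees (x of square_grip in the frame of long_board between 0.034 and 0.054 m and y of square_grip in the frame of long_board between 0.034 and 0.054 m and z of square_grip in the frame of long_board between 0.056 and 0.076 m and angle between the x axis of square_grip and the x axis of long_board, either way round below 0.175 rad and angle between square_grip's own z axis and vertical below 0.175 rad and contact force between square and the fingers below 0.1 N and linear speed of square below 0.02 m/s and angular speed of square below 0.1 rad/s); the robot touches nothing.
It fails at once if the blue-gripped mitre gauge is moved more than 30 mm (distance of mitre_grip from where it was at the start of the episode above 0.03 m).
It also fails if it takes over 42 s, if anything falls off the work surface, if the arm or the gripper's body presses on something with over 40 N, if the wrist force passes 120 N, or if a joint passes its speed limit or range.

## Working session

There is one attempt and no reset: what is moved stays moved. The work goes in short steps, Python scripts to look and compute and a tool call to move; the robot and the scene stay as the last step left them, time stands still between calls to the robot, and variables do not carry over. Pictures are saved under pics/ and viewed, about 8 in all and at most 12, crops included, and the job is handed in when it is done.

Besides the shell and the picture viewer there is one more tool, called after "Emit:" as name(argument=value, ...), one argument or row to a line, values as JSON. play_rows: Moves the arm, as the interface text tells. Its arguments: {"type":"object","properties":{"deltas":{"type":"array","items":{"type":"array","items":{"type":"number"}}},"grip_force":{"type":"number"}},"required":["deltas"]}

```bash
mkdir -p pics
cat > h.py <<'E'
import numpy as np, cv2
from workcell import telemetry, vision, workorder
def grab(n,f=None):
    ci=vision.camera_info(n); im=vision.grab_frame(n)
    if f: cv2.imwrite('pics/'+f,im[:,:,::-1])
    return im,ci
def ray(ci,uv):
    K=np.array(ci['mtx']);k=ci['k1']
    p=cv2.undistortPoints(np.array(uv,float).reshape(-1,1,2),K,np.array([k,0,0,0.]))[:,0]
    R=cv2.Rodrigues(np.array(ci['rvec'],float))[0];t=np.array(ci['tvec'],float).ravel()
    d=np.c_[p,np.ones(len(p))]@R
    return -R.T@t,d
def plane(ci,uv,z):
    c,d=ray(ci,uv); return c+d*((z-c[2])/d[:,2])[:,None]
def proj(ci,X):
    return cv2.projectPoints(np.array(X,float).reshape(-1,1,3),np.array(ci['rvec'],float),np.array(ci['tvec'],float),np.array(ci['mtx']),np.array([ci['k1'],0,0,0.]))[0][:,0]
E
python3 - <<'E'
from h import *
print(telemetry.observe())
for n in('top','scene'):
    im,ci=grab(n,n+'0.png'); print(n,ci)
E
```

```text
{'clock': 0.0, 'qpos': array([ 1.20381852,  0.52203345, -0.03633344,  1.59998946,  0.02120129,
        1.02109851, -0.11277579]), 'qd': array([-0.00071948, -0.00081868,  0.00011741,  0.00049159,  0.00089675,
        0.00126544,  0.00086899]), 'joint_efforts': array([-3.93237533e-04, -9.27106333e+01,  1.97987035e+00, -3.69921720e+01,
        1.77666609e-02,  8.33297730e-03,  5.64147069e-05]), 'position': array([ 0.18264627, -0.59736962,  0.23072019]), 'tool_rot': array([-1.50133367,  1.5696526 ,  1.9370566 ]), 'force': array([ 0.50262758, -0.61577898,  0.32895925]), 'moment': array([-0.01413615,  0.01250908,  0.003089  ]), 'grip_width': 0.08547621050056246}
top {'mtx': array([[406.09907818,   0.        , 319.52322978],
       [  0.        , 406.09907818, 191.87084255],
       [  0.        ,   0.        ,   1.        ]]), 'k1': -0.06643255570919998, 'rvec': array([ 2.11328502, -2.10670499,  0.18323318]), 'tvec': array([0.07697613, 0.46629162, 0.83563028])}
scene {'mtx': array([[368.89463566,   0.        , 319.42148627],
       [  0.        , 368.89463566, 206.3568524 ],
       [  0.        ,   0.        ,   1.        ]]), 'k1': -0.08483180258556619, 'rvec': array([ 0.96504655,  2.573998  , -0.91878674]), 'tvec': array([ 0.30434033, -0.2358267 ,  1.27383955])}
```

View pics/top0.png

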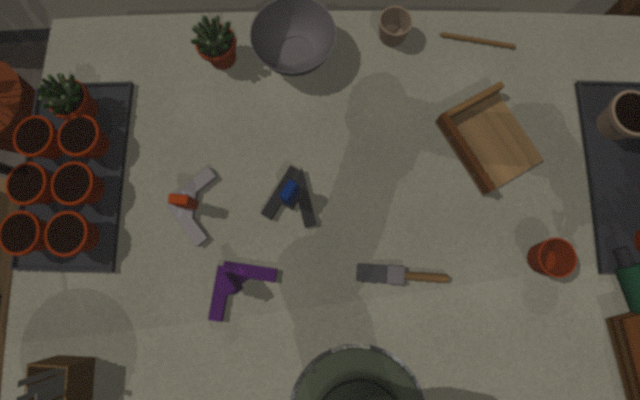

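View pics/scene0.png

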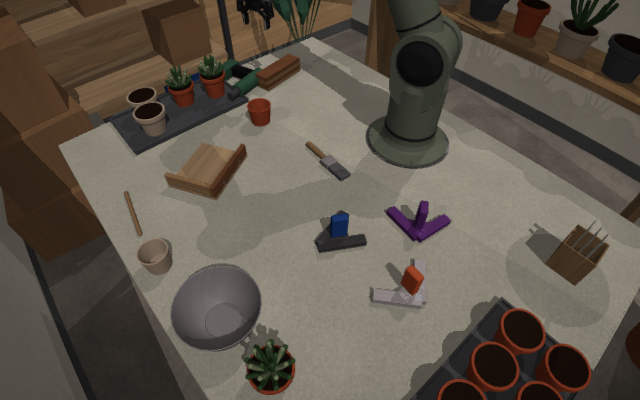

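The top view has three L-like things with grips: the orange grip on a light-grey L at (182,200), the purple look-alike at (235,280) and the blue mitre gauge at (290,193). There are also terracotta pots at left, of a similar hue. The planter's inside corner is near (445,125). I choose (182,200) and check it in a close crop.

Run:
```python
import cv2,numpy as np
im=cv2.imread('pics/top0.png')
f=lambda a,s:cv2.convertScaleAbs(cv2.resize(a,None,fx=s,fy=s,interpolation=cv2.INTER_CUBIC),alpha=1.5)
a=f(im[155:255,145:245],4);b=f(im[75:200,430:550],3.2)
h=max(a.shape[0],b.shape[0])
p=lambda x:cv2.copyMakeBorder(x,0,h-x.shape[0],0,0,0)
cv2.imwrite('pics/crop1.png',np.hstack([p(a),p(b)]))
```

```text
(no output)
```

View pics/crop1.png

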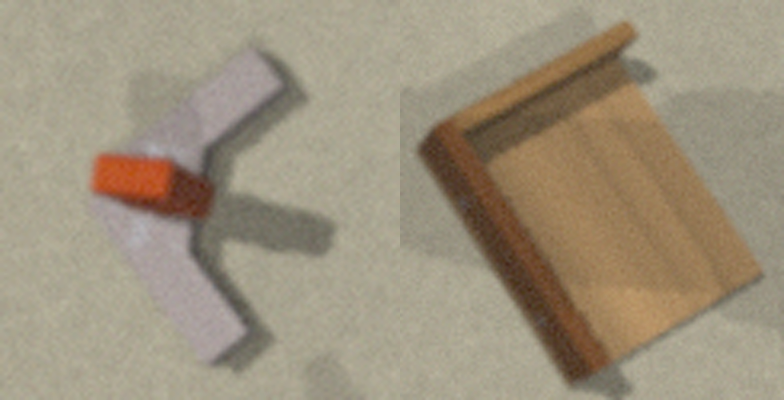

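Left crop: the orange grip stands on the light aluminium L, its corner pointing left and its legs down-right and up-right, so the choice is confirmed. Right crop: the planter's dark long board runs down-right from about (447,118), and the pale short board runs up-right. The square is already turned almost the same way as the planter.

```bash
python3 - <<'E'
from h import *
im=cv2.imread('pics/top0.png')[:,:,::-1].copy(); ci=vision.camera_info('top')
lab=cv2.cvtColor(cv2.GaussianBlur(im,(3,3),0),cv2.COLOR_RGB2LAB).astype(int)
big=lambda s,y0,y1,x0,x1:None
# orange
hsv=cv2.cvtColor(im,cv2.COLOR_RGB2HSV)
o=((hsv[:,:,1]>170)&(hsv[:,:,2]>140)&((hsv[:,:,0]<14)|(hsv[:,:,0]>172))); o[:,:160]=0;o[:,210:]=0;o[:180]=0;o[225:]=0
ys,xs=np.nonzero(o); r=cv2.minAreaRect(np.c_[xs,ys].astype(np.float32)); print('orange top',len(xs),xs.mean(),ys.mean(),r)
P=plane(ci,cv2.boxPoints(r),.092); print(P.round(4).tolist(),P.mean(0))
# square and orange: not beige: table b-channel
for nm,(y0,y1,x0,x1) in dict(table=(230,250,150,165),leg=(222,235,188,196)).items(): print(nm,np.median(lab[y0:y1,x0:x1].reshape(-1,3),axis=0))
E
python3 - <<'E'
from h import *
ci=vision.camera_info('top')
c=lambda l:[(145+(x+.5)/4-.5,155+(y+.5)/4-.5) for x,y in l]
sq=plane(ci,c([(252,47),(290,85),(207,362),(247,333),(207,150),(190,250)]),.018)
print('sq',sq.round(4).tolist())
d=lambda l:[(430+(x-400+.5)/3.2-.5,75+(y+.5)/3.2-.5) for x,y in l]
print('longtop',plane(ci,d([(460,125),(608,362),(420,148),(572,382)]),.05).round(4).tolist())
print('shorttop',plane(ci,d([(462,130),(635,40),(440,122),(628,22)]),.05).round(4).tolist())
print('floor',plane(ci,d([(765,272),(608,362),(625,65)]),.01).round(4).tolist())
print('cam',ray(ci,[(320,190)])[0])
E
```

```text
orange top 0 nan nan ((0.0, 0.0), (0.0, 0.0), 0.0)
[[0.9426, 0.8749, 0.092], [0.9426, 0.8749, 0.092], [0.9426, 0.8749, 0.092], [0.9426, 0.8749, 0.092]] [0.9425819  0.87489008 0.092     ]
table [119. 127. 136.]
leg [116. 130. 130.]
sq [[0.531, 0.3363, 0.018], [0.5085, 0.3129, 0.018], [0.3511, 0.3513, 0.018], [0.3673, 0.3297, 0.018], [0.4707, 0.3587, 0.018], [0.4135, 0.3648, 0.018]]
longtop [[0.6451, -0.2112, 0.05], [0.4748, -0.3025, 0.05], [0.6278, -0.1819, 0.05], [0.4609, -0.2766, 0.05]]
shorttop [[0.6413, -0.2124, 0.05], [0.7112, -0.3427, 0.05], [0.6473, -0.1972, 0.05], [0.7252, -0.3389, 0.05]]
floor [[0.55, -0.4411, 0.01], [0.4831, -0.3193, 0.01], [0.7101, -0.3517, 0.01]]
cam [0.29599819 0.05978774 0.91128572]<stdin>:8: RuntimeWarning: Mean of empty slice.
  ret = ret.dtype.type(ret / rcount)
```

```bash
cat > fit.py <<'E'
from h import *
def line(P): # fit robust line -> point, dir
    v=cv2.fitLine(P.astype(np.float32),cv2.DIST_HUBER,0,.001,.001).ravel(); return v[2:],v[:2]
E
python3 - <<'E'
from fit import *
im=cv2.imread('pics/top0.png')[:,:,::-1].copy(); ci=vision.camera_info('top')
crop=lambda a,x0,y0,x1,y1:a[y0:y1,x0:x1]
x0,y0=145,155; S=8
a=cv2.resize(crop(im,x0,y0,245,255),None,fx=S,fy=S,interpolation=cv2.INTER_CUBIC)
a=cv2.GaussianBlur(a,(0,0),5)
toim=lambda p:(np.array(p,float)+.5)/S-.5+[x0,y0]
A=a.astype(int); o=((A[:,:,0]-A[:,:,2])>60).astype(np.uint8)
cs=max(cv2.findContours(o,0,1)[0],key=cv2.contourArea)
bright=(o>0)&(A[:,:,0]>0.7*A[:,:,0][o>0].max())
cb=max(cv2.findContours(bright.astype(np.uint8),0,1)[0],key=cv2.contourArea)
r=cv2.minAreaRect(cb); bp=plane(ci,toim(cv2.boxPoints(r)),.092)
e=np.diff(bp[:,:2],axis=0); L=np.hypot(*e.T); l=e[L.argmax()]
print('griptop',bp.mean(0).round(4),'sides',L.round(4),'ang',np.degrees(np.arctan2(l[1],l[0])).round(1))
lab=cv2.cvtColor(a,cv2.COLOR_RGB2LAB).astype(int)
m=((lab[:,:,2]<133)&(lab[:,:,1]<140)&(lab[:,:,0]>95)).astype(np.uint8)
ct=max(cv2.findContours(m,0,1)[0],key=cv2.contourArea)[:,0]
W=plane(ci,toim(ct),.018)[:,:2]
# expected edges from first guess
def body(P,o,yaw):
    c,s=np.cos(yaw),np.sin(yaw); return (P-o)@np.array([[c,-s],[s,c]])
org=np.array([.4435,.3734]);yaw=np.radians(-139.8)
for it in range(4):
    B=body(W,org,yaw)
    ex=(abs(B[:,1]+.044)<.008)&(B[:,0]>.0)&(B[:,0]<.078)
    ey=(abs(B[:,0]+.044)<.008)&(B[:,1]>.0)&(B[:,1]<.078)
    (p1,d1),(p2,d2)=line(W[ex]),line(W[ey])
    a1=np.arctan2(*d1[::-1]);a2=np.arctan2(*d2[::-1])-np.pi/2
    w=lambda a:(a-yaw+np.pi/2)%np.pi-np.pi/2
    dy=(w(a1)+w(a2))/2
    k=np.linalg.solve(np.c_[d1,-d2],p2-p1); cor=p1+k[0]*d1
    yaw+=dy; c,s=np.cos(yaw),np.sin(yaw); org=cor+np.array([c-s,s+c])*.044
    B=body(W,org,yaw)
print('square',ex.sum(),ey.sum(),org.round(4),np.degrees([yaw,a1,a2]).round(1),'ends',B.max(0).round(4))
E
```

```text
griptop [0.4417 0.373  0.092 ] sides [0.0206 0.0416 0.0205] ang -95.6Traceback (most recent call last):
  File "<stdin>", line 27, in <module>
  File "fit.py", line 3, in line
    v=cv2.fitLine(P.astype(np.float32),cv2.DIST_HUBER,0,.001,.001).ravel(); return v[2:],v[:2]
      ~~~~~~~~~~~^^^^^^^^^^^^^^^^^^^^^^^^^^^^^^^^^^^^^^^^^^^^^^^^^
cv2.error: OpenCV(4.12.0) /io/opencv/modules/imgproc/src/linefit.cpp:50: error: (-215:Assertion failed) count > 0 in function 'fitLine2D_wods'
```

```bash
cat >> h.py <<'E'
from scipy.spatial.transform import Rotation as Ro
def st():
    s=telemetry.observe(); R=Ro.from_euler('xyz',s['tool_rot']).as_matrix()
    print('t',round(s['clock'],2),'p',s['position'].round(4),'x',R[:,0].round(3),'jawang',np.degrees(np.arctan2(R[1,1],R[0,1])).round(1),'q',s['qpos'].round(2),'F',s['force'].round(1),'w',round(s['grip_width'],4))
    return s,R
E
python3 -c "
from h import *
st()
i=vision.camera_info('wrist');print(i['mtx'][0,0],ray(i,[(320,200),(0,200)]))"
```

```text
t 0.1 p [ 0.1827 -0.5974  0.2308] x [-0.     0.001 -1.   ] jawang -73.0 q [ 1.2   0.52 -0.04  1.6   0.02  1.02 -0.11] F [-0.3 -0.7 -0.3] w 0.0856
288.4089090847945 (array([ 0.25210102, -0.57613023,  0.37365398]), array([[-0.27815555, -0.07968924, -0.95727136],
       [-0.60087457,  0.97492313, -0.95613325]]))
```

Emit:
play_rows(
  deltas=[
    [47,37,10,0,0,3.4,85],
    [47,37,10,0,0,3.4,85],
    [47,37,10,0,0,3.4,85],
    [47,37,10,0,0,3.4,85],
    [47,37,10,0,0,3.4,85],
    [47,37,10,0,0,3.4,85],
    [47,37,10,0,0,3.4,85],
    [47,37,10,0,0,3.4,85],
  ],
)

```text
clock: 1.1
position: [0.5599, -0.3003, 0.3115]
tool_rot: [-0.893, 1.57, 3.021]
force: [0.5, -0.4, 0.0]
grip_width: 0.0852
```

Run:
```python
from h import *
import json
st(); im,ci=grab('wrist','w1.png'); st()
json.dump({k:np.array(v).tolist() for k,v in ci.items()},open('w1.json','w'))
O=np.array([.6435,-.2115]);y=np.radians(-151.3);X=np.array([np.cos(y),np.sin(y)]);Y=np.array([-X[1],X[0]])
for a,b,z in [(0,0,.05),(.19,0,.05),(0,.155,.05),(.19,.155,.01)]: print(proj(ci,[*(O+a*X+b*Y),z]).round(1))
```

```text
t 1.1 p [ 0.5599 -0.3003  0.3115] x [-0.  0. -1.] jawang -45.7 q [ 0.56  0.48 -0.25  1.46  0.12  1.22 -0.5 ] F [ 0.5 -0.4  0. ] w 0.0852
t 1.15 p [ 0.5661 -0.2932  0.3124] x [ 0.004  0.003 -1.   ] jawang -45.1 q [ 0.56  0.48 -0.26  1.45  0.12  1.22 -0.5 ] F [ 0.9  9.7 -0.5] w 0.0848
[[317.   73.3]]
[[282.8 207.5]]
[[428.8 107.1]]
[[377.4 223.9]]
```

View pics/w1.png

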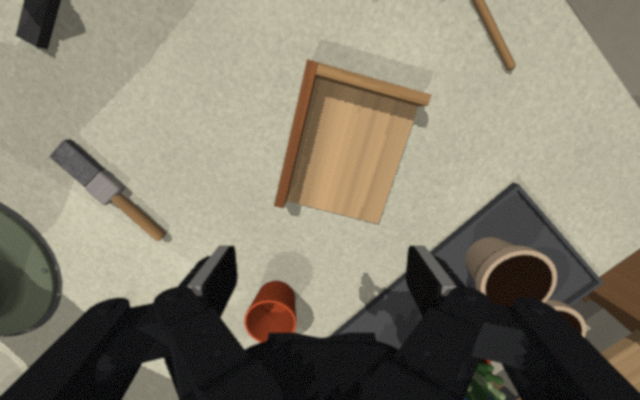

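The wrist view shows the planter: inside corner at the board tops near (317,74), long board's end near (286,207), short board's end near (428,104), far floor corner (378,223). All lie within about 3 px of my estimate from the top camera. On to the square.

Emit:
play_rows(
  deltas=[
    [-10,56,0,0,0,3.4,85],
    [-10,56,0,0,0,3.4,85],
    [-10,56,0,0,0,3.4,85],
    [-10,56,0,0,0,3.4,85],
    [-10,56,0,0,0,3.4,85],
    [-10,56,0,0,0,3.4,85],
    [-10,56,0,0,0,3.4,85],
    [-10,56,0,0,0,3.4,85],
  ],
)

```text
clock: 2.15
position: [0.4781, 0.1478, 0.3113]
tool_rot: [0.358, 1.571, -1.536]
force: [0.7, 0.8, 0.5]
grip_width: 0.085
```

Emit:
play_rows(
  deltas=[
    [-10,56,-20,0,0,3.4,85],
    [-10,56,-25,0,0,3.4,85],
    [-9,56,-25,0,0,3.4,85],
    [-9,56,-20,0,0,3.4,85],
    [0,0,0,0,0,0,85],
    [0,0,0,0,0,0,85],
  ],
)

```text
clock: 2.9
position: [0.4408, 0.3699, 0.221]
tool_rot: [-0.511, 1.57, -2.169]
force: [0.5, -1.3, -0.8]
grip_width: 0.0844
```

Run:
```python
from fit import *
st(); im,ci=grab('wrist','w2.png'); st()
A=cv2.GaussianBlur(im,(3,3),0).astype(int)
m=((A[:,:,0]-A[:,:,2])>70)&(A[:,:,1]<0.5*A[:,:,0])
n,lb,s,c=cv2.connectedComponentsWithStats(m.astype(np.uint8))
for i in range(1,n):
    if s[i,4]>60:
        print(s[i],c[i].round(1),plane(ci,[c[i]],.08).round(4))
print('pred',proj(ci,[[.442,.373,.092],[.442,.373,.018]]))
```

```text
t 2.9 p [0.4408 0.3699 0.221 ] x [-0.001 -0.001 -1.   ] jawang -5.0 q [-0.37  0.51 -0.62  1.72  0.34  1.02 -1.19] F [ 0.5 -1.3 -0.8] w 0.0844
t 2.95 p [0.4412 0.3694 0.2214] x [ 0.    -0.001 -1.   ] jawang -5.1 q [-0.36  0.51 -0.62  1.72  0.34  1.02 -1.19] F [ 0.2 -0.5 -0.3] w 0.0849
[314 154  21  50 938] [324.  178.3] [[0.4453 0.3785 0.08  ]]
pred [[321.1821207  186.77830452]
 [321.20250535 171.81877309]]
```

View pics/w2.png

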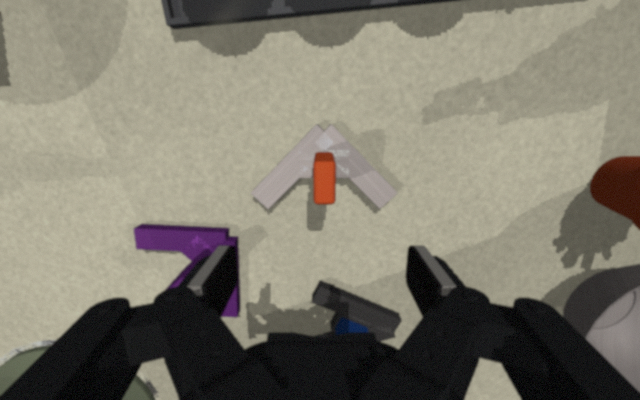

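The wrist view shows the grip's top face centred at about (324.5,182), leg ends at (253,192) and (397,192) and the notch at (324,128). The purple look-alike is at (205,250) and the blue gauge at (350,325), both clear of the fingers.

Run:
```python
from fit import *
import json
s,R=st(); ci=vision.camera_info('wrist')
print('top',plane(ci,[(324.5,182.5)],.092).round(4))
P=plane(ci,[(253,192),(397,192),(324,128)],.018);print(P.round(4).tolist(),np.hypot(*(P[0]-P[1])[:2]))
d=(P[1]-P[0])[:2];a=np.arctan2(d[1],d[0]);u=np.array([np.sin(a),-np.cos(a)])
print('ang',np.degrees(a),'grip from legs',(P[0]+P[1])[:2]/2-u*.0297)
c1=json.load(open('w1.json'))
Q=plane(c1,[(316.5,74),(286,207),(428,104),(310,62),(276,206),(430,94)],.05)[:,:2];F=plane(c1,[(378,223)],.01)[:,:2]
print(Q.round(4).tolist(),F)
# planar Procrustes, both cameras
M=np.array([(0,0),(.19,0),(0,.155),(-.015,-.015),(.19,-.015),(-.015,.155),(.19,.155)])
ct=vision.camera_info('top')
dd=lambda l:[(430+(x-400+.5)/3.2-.5,75+(y+.5)/3.2-.5) for x,y in l]
T=np.r_[plane(ct,dd([(462,128),(608,362),(635,40),(430,133),(572,382),(628,22)]),.05)[:,:2],plane(ct,dd([(765,272)]),.01)[:,:2]]
for D in (np.r_[Q,F],T):
    m0,d0=M.mean(0),D.mean(0);H=(M-m0).T@(D-d0)
    a=np.arctan2(H[0,1]-H[1,0],H[0,0]+H[1,1]);Rm=np.array([[np.cos(a),-np.sin(a)],[np.sin(a),np.cos(a)]])
    o=d0-Rm@m0; print('planter',o.round(4),np.degrees(a).round(2),'res mm',((D-o)@Rm*1e3-M*1e3).round(1).tolist(),'goal',(o+Rm@[.044,.044]).round(4))
```

```text
t 2.95 p [0.4412 0.3694 0.2214] x [ 0.    -0.001 -1.   ] jawang -5.1 q [-0.36  0.51 -0.62  1.72  0.34  1.02 -1.19] F [ 0.2 -0.5 -0.3] w 0.0849
top [[0.4461 0.3764 0.092 ]]
[[0.3559, 0.3546, 0.018], [0.5343, 0.3387, 0.018], [0.4504, 0.4239, 0.018]] 0.1790738036178842
ang -5.069956446824945 grip from legs [0.44769008 0.37623172]
[[0.6425, -0.2116], [0.4806, -0.3056], [0.7197, -0.3437], [0.6469, -0.1958], [0.4715, -0.294], [0.7296, -0.3359]] [[ 0.55301797 -0.43827598]]
planter [ 0.6421 -0.2112] -150.09 res mm [[-0.1, 0.5], [-2.9, 1.3], [-1.2, -1.5], [3.2, 4.0], [-0.8, 1.7], [1.4, -3.4], [0.5, -2.6]] goal [ 0.6259 -0.2713]
planter [ 0.6386 -0.2091] -151.44 res mm [[-2.1, 5.0], [-1.5, 3.7], [0.1, -3.0], [5.3, -1.9], [-1.6, -10.6], [1.0, 0.4], [-1.2, 6.4]] goal [ 0.621  -0.2688]
```

Emit:
play_rows(
  deltas=[
    [2,3,-40,0,0,0,85],
    [2,3,-45,0,0,0,85],
    [0,0,-45,0,0,0,85],
    [0,0,-35,0,0,0,85],
    [0,0,-8,0,0,0,85],
    [0,0,0,0,0,0,40],
    [0,0,0,0,0,0,10],
    [0,0,0,0,0,0,10],
  ],
  grip_force=60,
)

```text
clock: 3.95
position: [0.4453, 0.3766, 0.0495]
tool_rot: [2.269, 1.569, 0.611]
force: [0.0, 0.4, -0.3]
grip_width: 0.0314
```

Emit:
play_rows(
  deltas=[
    [0,0,0,0,0,0,10],
    [0,0,0,0,0,0,10],
    [0,0,0,0,0,0,10],
  ],
)

```text
clock: 4.32
position: [0.4452, 0.3765, 0.0493]
tool_rot: [2.017, 1.57, 0.359]
force: [-0.9, -2.7, 10.5]
grip_width: 0.0214
```

Emit:
play_rows(
  deltas=[
    [0,0,20,0,0,0,10],
    [0,0,45,0,0,0,10],
    [0,0,45,0,0,0,10],
    [0,0,40,0,0,0,10],
    [7,-28,30,0,0,-0.9,10],
    [14,-56,0,0,0,-0.9,10],
    [14,-56,0,0,0,-0.9,10],
    [14,-56,0,0,0,-0.9,10],
  ],
)

```text
clock: 5.32
position: [0.4938, 0.1785, 0.2296]
tool_rot: [1.822, 1.57, 0.101]
force: [1.8, -0.5, -4.6]
grip_width: 0.0217
```

Emit:
play_rows(
  deltas=[
    [14,-56,0,0,0,-0.9,10],
    [14,-56,0,0,0,-0.9,10],
    [14,-56,0,0,0,-0.9,10],
    [14,-56,0,0,0,-0.9,10],
    [15,-56,0,0,0,-0.9,10],
    [15,-56,0,0,0,-0.9,10],
    [15,-56,0,0,0,-0.9,10],
    [15,-56,0,0,0,-0.9,10],
  ],
)

```text
clock: 6.32
position: [0.6099, -0.2693, 0.2297]
tool_rot: [2.305, 1.57, 0.458]
force: [1.3, -0.2, -3.0]
grip_width: 0.0214
```

Emit:
play_rows(
  deltas=[
    [7,-26,-30,0,0,-0.2,10],
    [0,0,-30,0,0,0,10],
    [0,0,0,0,0,0,10],
    [0,0,0,0,0,0,10],
  ],
)

```text
clock: 6.82
position: [0.6173, -0.2933, 0.1702]
tool_rot: [1.762, 1.569, -0.087]
force: [-0.2, -0.8, -2.2]
grip_width: 0.0209
```

Run:
```python
from fit import *
st(); im,ci=grab('wrist','w3.png'); t,ct=grab('top','t3.png')
f=lambda a,s:cv2.convertScaleAbs(cv2.resize(a,None,fx=s,fy=s,interpolation=cv2.INTER_CUBIC),alpha=1.3)
a=im[60:320,150:490]; b=f(t[70:200,420:560],2.857)[:,:,::-1]
a=cv2.resize(a,(400,306))[:,:,::-1]
a=cv2.copyMakeBorder(a,0,b.shape[0]-a.shape[0],0,0,0)
cv2.imwrite('pics/c3.png',np.hstack([a,b]))
```

```text
t 6.83 p [ 0.6173 -0.2933  0.1702] x [ 0.002 -0.    -1.   ] jawang -16.0 q [ 0.61  0.7  -0.42  1.47  0.31  1.03 -0.16] F [-0.2 -0.8 -2.2] w 0.0209
```

View pics/c3.png

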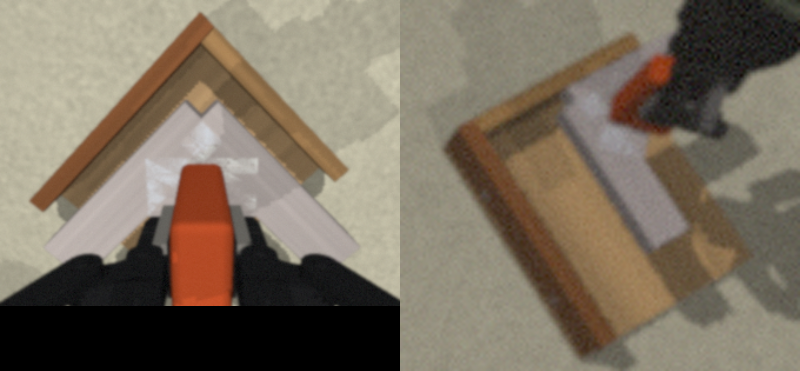

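Left (wrist): the square hangs above the floor, its two edges parallel to the boards, its notch at crop (201,112) below the boards' inside corner at (203,43). Right (top): the same, with the grip held. One quick check of the offset, then down.

Run:
```python
from fit import *
ci=vision.camera_info('wrist'); f=lambda x,y:(150+x/1.1765,60+y/1.1765)
C=plane(ci,[f(203,43),f(50,200),f(335,172)],.05)[:,:2]; u=.170-.0493+.018
S=plane(ci,[f(187,100),f(217,100),f(45,247),f(358,247)],u)[:,:2]
an=lambda v:np.degrees(np.arctan2(v[1],v[0])).round(1)
print('corner',C[0],'long',an(C[1]-C[0]),'short',an(C[2]-C[0]))
print('sq x',an(S[2]-S[0]),'y',an(S[3]-S[1]))
a=np.radians(-151.0);R=np.array([[np.cos(a),-np.sin(a)],[np.sin(a),np.cos(a)]])
print('sq outer pts in planter',((S-C[0])@R*1e3).round(1).tolist(),'tcp',((np.array([.6173,-.2933])-C[0])@R*1e3).round(1))
```

```text
corner [ 0.64329455 -0.21156847] long -151.8 short -58.6
sq x -150.6 y -61.5
sq outer pts in planter [[28.7, 16.5], [17.9, 27.2], [146.7, 17.3], [18.9, 145.2]] tcp [62.4 58.9]
```

Emit:
play_rows(
  deltas=[
    [0,0,-30,0,0,0,10],
    [0,0,-30,0,0,0,10],
    [0,0,-25,0,0,0,10],
    [0,0,-15,0,0,0,10],
    [0,0,-7,0,0,0,10],
    [0,0,-3,0,0,0,10],
    [0,0,0,0,0,0,10],
  ],
)

```text
clock: 7.8
position: [0.6173, -0.2939, 0.0594]
tool_rot: [1.399, 1.569, -0.451]
force: [-1.1, -1.3, -0.7]
grip_width: 0.0212
```

Emit:
play_rows(
  deltas=[
    [1.5,5,0,0,0,0,10],
    [1.5,5,0,0,0,0,10],
    [1.5,5,0,0,0,0,10],
    [1,4,0,0,0,0,10],
    [0,0,0,0,0,0,10],
  ],
)

```text
clock: 8.43
position: [0.6232, -0.2748, 0.0593]
tool_rot: [1.427, 1.569, -0.423]
force: [1.2, -2.8, 7.4]
grip_width: 0.0211
```

Emit:
play_rows(
  deltas=[
    [0.5,2,0,0,0,0,10],
    [0.5,2,0,0,0,0,10],
    [0,0,0,0,0,0,10],
  ],
)

```text
clock: 8.8
position: [0.6239, -0.2717, 0.0594]
tool_rot: [1.066, 1.568, -0.784]
force: [-0.7, -7.0, 7.7]
grip_width: 0.0213
```

Emit:
play_rows(
  deltas=[
    [0.5,2,0,0,0,0,10],
    [0,1,0,0,0,0,10],
    [0,0,0,0,0,0,10],
    [0,0,0,0,0,0,10],
  ],
)

```text
clock: 9.3
position: [0.6242, -0.27, 0.0596]
tool_rot: [0.807, 1.567, -1.044]
force: [-1.4, -12.2, 8.9]
grip_width: 0.0216
```

Run:
```python
from fit import *
s,R=st();a=np.radians(-151.0);R=np.array([[np.cos(a),-np.sin(a)],[np.sin(a),np.cos(a)]]);print('F planter',s['force'][:2]@R,'tcp',((s['position'][:2]-[.6433,-.2116])@R*1e3).round(1),s['moment'])
```

```text
t 9.3 p [ 0.6242 -0.27    0.0596] x [ 0.002 -0.003 -1.   ] jawang -16.1 q [ 0.55  0.83 -0.37  1.55  0.37  0.84 -0.25] F [ -1.4 -12.2   8.9] w 0.0216
F planter [7.15893103 9.99874938] tcp [45.  41.9] [-2.54541868  0.27063365 -0.02397166]
```

Emit:
play_rows(
  deltas=[
    [0.5,2,0,0,0,0,10],
    [0,1,0,0,0,0,10],
    [0,0,0,0,0,0,10],
    [0,0,0,0,0,0,10],
    [0,0,0,0,0,0,10],
  ],
)

```text
clock: 9.93
position: [0.6243, -0.2696, 0.0598]
tool_rot: [0.557, 1.564, -1.296]
force: [-2.5, -21.3, 10.6]
grip_width: 0.021
```

Run:
```python
from fit import *
s,R=st();a=np.radians(-151.0);R=np.array([[np.cos(a),-np.sin(a)],[np.sin(a),np.cos(a)]]);print('F planter',s['force'][:2]@R,'tcp',((s['position'][:2]-[.6433,-.2116])@R*1e3).round(1),s['moment'])
im,ci=grab('wrist','w4.png');cv2.imwrite('pics/c4.png',cv2.resize(im[60:320,150:490],None,fx=2,fy=2)[:,:,::-1])
```

```text
t 9.93 p [ 0.6243 -0.2696  0.0598] x [ 0.002 -0.006 -1.   ] jawang -16.2 q [ 0.55  0.83 -0.37  1.55  0.38  0.84 -0.25] F [ -2.5 -21.3  10.6] w 0.021
F planter [12.52285181 17.39295093] tcp [44.8 41.5] [-4.95272493  0.64408414  0.1171812 ]
```

View pics/c4.png

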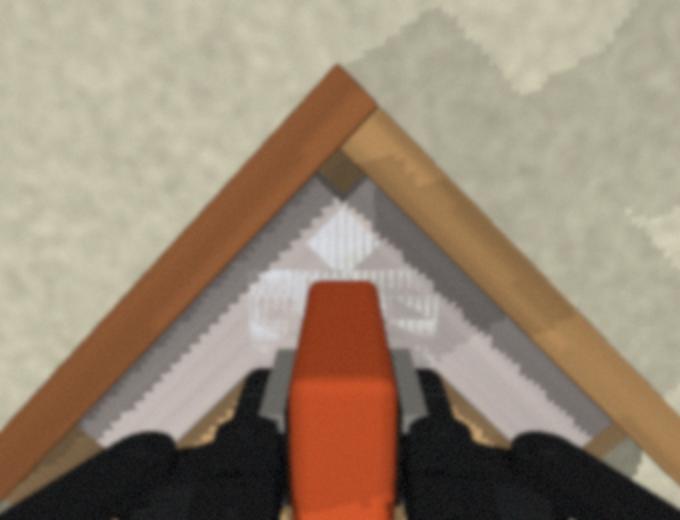

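The crop shows the square flush along both boards: no gap, and only the notch hole at (342,175). The force is about 12 N and 17 N toward the two boards. Ease off, release, and lift.

Emit:
play_rows(
  deltas=[
    [-0.8,-3,0,0,0,0,10],
    [0,0,0,0,0,0,10],
    [0,0,0,0,0,0,25],
    [0,0,0,0,0,0,50],
    [0,0,0,0,0,0,50],
    [0,0,0,0,0,0,50],
  ],
)

```text
clock: 10.72
position: [0.6234, -0.2674, 0.0582]
tool_rot: [-2.221, 1.57, 2.213]
force: [-0.0, -0.1, -0.0]
grip_width: 0.0498
```

Emit:
play_rows(
  deltas=[
    [0,0,15,0,0,0,50],
    [0,0,30,0,0,0,50],
    [0,0,40,0,0,0,50],
    [0,0,40,0,0,0,50],
    [0,-20,40,0,0,0,50],
    [-20,-50,0,0,0,0,50],
    [0,0,0,0,0,0,50],
    [0,0,0,0,0,0,50],
  ],
)

```text
clock: 11.72
position: [0.6035, -0.3375, 0.224]
tool_rot: [2.242, 1.57, 0.391]
force: [0.2, 1.0, -0.4]
grip_width: 0.05
```

Run:
```python
from fit import *
st(); im,ci=grab('wrist','w5.png'); t,_=grab('top','t5.png')
A=t[70:210,420:560]; a=cv2.resize(A,(400,400))
b=cv2.resize(im[20:280,150:490],(400,306)); b=cv2.copyMakeBorder(b,0,94,0,0,0)
cv2.imwrite('pics/c5.png',np.hstack([b,a])[:,:,::-1])
Al=cv2.GaussianBlur(im,(3,3),0).astype(int); m=((Al[:,:,0]-Al[:,:,2])>70)&(Al[:,:,1]<0.5*Al[:,:,0])
n,lb,s,c=cv2.connectedComponentsWithStats(m.astype(np.uint8))
for i in range(1,n):
    if s[i,4]>60: print(s[i],c[i].round(1),plane(ci,[c[i]],.09).round(4))
old=cv2.imread('pics/top0.png')[:,:,::-1].astype(int); print('mitre diff',abs(old-t)[150:240,250:330].mean())
```

```text
t 11.72 p [ 0.6035 -0.3375  0.224 ] x [ 0.001  0.    -1.   ] jawang -16.0 q [ 0.68  0.67 -0.42  1.4   0.28  1.14 -0.06] F [ 0.2  1.  -0.4] w 0.05
[ 312   91   22   49 1043] [322.5 115.3] [[ 0.6249 -0.2705  0.09  ]]
[  83  257   80   73 2649] [121.6 291.7] [[ 0.3607 -0.3894  0.09  ]]
mitre diff 3.2808333333333333
```

View pics/c5.png

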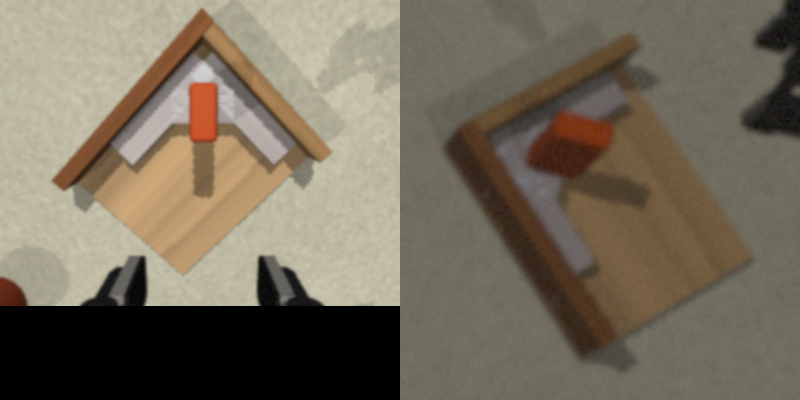

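Both views show the square lying flat and flush in the corner, with the gripper clear of it.

```bash
python3 -c "
from workcell import workorder
print(workorder.job_done())"
```

```text
the job is handed in; nothing more can be done
None
```

The square is seated flush in the planter's corner, released, and the job is handed in at about 11.8 s; no verdict is reported.

- **Action:** I gripped it by the orange grip and turned it about 11° to match the boards. I set it on the floor 17–18 mm clear of each board and slid it diagonally into the corner. I held it there for about 0.6 s, with the wrist force reaching about 12 N toward the short board and 17 N toward the long one. Part of that force may have been friction with the floor.
- **Final position:** The last wrist and top views show it flat against both boards with no visible gap. The grip measured about (0.625, −0.2705) m, against an estimated flush place of (0.624, −0.270) m.
- **Surroundings:** The gripper is open and clear. In the top view the area around the blue mitre gauge shows only a small average difference from the start. I took that to mean it had not moved, but I did not measure its position.
- **Disagreement:** The cameras' estimates differed by about 3–6 mm for the square's grip and about 4 mm and 1.4° for the planter's pose. I used values in between, and sliding the square into contact took up the rest.

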